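# Clear the stuck top tray and peel it off for inspection

### The job

Empty the blue top tray: set the two amber vials in the yellow bin and the green stir bar in the grey bin, without letting a vial fall from a height. Then peel that tray off the pile it is stuck to by its upright orange-tipped tab: raise the tab's corner first, so that the tray tilts while the opposite corner still sits in the pile, and leave the pile where it is on the bench. Finish while holding the tray: keep it gripped, level and still, centred about 15 cm above the square light panel, with nothing else carrying it and the other things on the bench undisturbed.

Things in the scene. Friction and masses are not known exactly. Their poses are not given: they have to be found in the camera images.
- tray: Blue top tray, 160 (x) by 120 (y) mm, walls 24 high and 4 thick, floor 3 mm, about 90 g; flange for looks only. Origin: centre of underside, z up. Its +x,+y corner is cut off and closed by the tab. Its lowest 10 mm sit in the pile with 2 mm play, pinched by spring nibs on both long sides 60 mm to -x, 5 N each: they hold that end while the tab corner comes up easily; once that is 30 mm up, the rest lifts out.
- tab (a point): Middle of the top edge of the peel tab: 68 mm x, 44 mm y, 50 mm z from the tray origin, axes the tray's. The tab is an upright plate 5 mm thick, 36 mm wide, standing 26 mm above the tray walls, orange near the top; its faces look along the direction 0.8 x + 0.6 y of the tray. Pinch it from above across those faces; outside it the corner is free.
- far_corner (a point): The tray's bottom corner diagonally opposite the tab, at -80 mm x, -60 mm y, 0 mm z of the tray; the point's axes are the tray's.
- stack: The pile of six white nested trays below, 172 by 132 mm (flanges 176 by 136), loose on the bench, about 0.65 kg. Origin: centre of its underside, axes parallel to the tray's. The blue tray's underside starts 34 mm above it; the pile's rim is 44 mm high.
- vial_a: Amber glass vial with white cap, standing in the blue tray; 24 mm across (cap 22 mm), 46 mm tall, about 22 g. Origin: centre of its underside, z up.
- vial_b: The second vial, the same.
- stir_bar: Green eight-sided stir bar with a white band, lying in the blue tray; 50 mm long along its x, 12 mm across, about 20 g. Origin: middle of its underside. The three items lie in a row along the tray's x, about 44 mm apart, in an order that varies.
- vial_bin: Yellow open bin, fixed: 120 (x) by 110 (y) by 45 mm high, walls and floor 4 mm. Origin: centre of its underside.
- bar_bin: Grey open bin, fixed, same size. Origin: centre of its underside. The two bins may change places.
- panel: Square light panel with a dark frame, fixed flat on the bench, 160 by 160 mm, top 17 mm above its origin at the centre of its underside.
- flask: Bystander: conical glass flask, 76 mm across, 108 mm tall. Origin: centre of its underside.
- beaker: Bystander: small glass beaker, 60 mm across, 70 mm tall. Origin: centre of its underside.
- reagent: Bystander: amber jar with a white cap, 56 mm across, 110 mm tall. Origin: centre of its underside.
- wash_bottle: Bystander: white wash bottle with a red cap, 68 mm across, 150 mm tall. Origin: centre of its underside.
- tape: Bystander: green tape roll lying flat, 52 mm across, 24 mm tall. Origin: centre of its underside.
- spatula: Bystander: metal spatula lying flat, 150 mm long. Origin: near the middle of its length.

How it is judged (in metres and radians):
On the way, in this order (a step that is already met when the one before it is completed fails the run):
1. both vials stand or lie in the yellow bin and the stir bar in the grey one, with the tray still seated in the pile (x of vial_a in the frame of vial_bin between -0.06 and 0.06 m and y of vial_a in the frame of vial_bin between -0.055 and 0.055 m and z of each of vial_a, vial_b in the frame of vial_bin below 0.03 m and x of vial_b in the frame of vial_bin between -0.06 and 0.06 m and y of vial_b in the frame of vial_bin between -0.055 and 0.055 m and x of stir_bar in the frame of bar_bin between -0.06 and 0.06 m and y of stir_bar in the frame of bar_bin between -0.055 and 0.055 m and z of stir_bar in the frame of bar_bin below 0.03 m and z of tab in the frame of stack below 0.092 m and z of far_corner in the frame of stack below 0.042 m), for 0.2 s.
2. the tab's corner is lifted 20 mm or more while the opposite corner is still within 9 mm of its seat (z of tab in the frame of stack above 0.104 m and z of far_corner in the frame of stack below 0.043 m and contact force between the fingers and tray above 0.3 N), for 0.05 s.
At the end, for the whole second after the job is handed in: Vials released in the yellow bin, stir bar in the grey; fingers hold the tray, its middle within 50 mm of the panel centre seen from above, underside 100 to 220 mm above the panel underside, level within 0.2 rad, still, touching nothing else; pile flat within 50 mm of its start (x of vial_a in the frame of vial_bin between -0.06 and 0.06 m and y of vial_a in the frame of vial_bin between -0.055 and 0.055 m and z of each of vial_a, vial_b in the frame of vial_bin below 0.03 m and x of vial_b in the frame of vial_bin between -0.06 and 0.06 m and y of vial_b in the frame of vial_bin between -0.055 and 0.055 m and x of stir_bar in the frame of bar_bin between -0.06 and 0.06 m and y of stir_bar in the frame of bar_bin between -0.055 and 0.055 m and z of stir_bar in the frame of bar_bin below 0.03 m and linear speed of each of vial_a, vial_b, stir_bar, tray below 0.05 m/s and contact force between the fingers and vial_a below 0.05 N and contact force between the fingers and vial_b below 0.05 N and contact force between the fingers and stir_bar below 0.05 N and contact force between the fingers and tray above 0.5 N and z of tray in the frame of panel between 0.1 and 0.22 m and horizontal distance between tray and panel below 0.05 m and angle between tray's own z axis and vertical below 0.2 rad and contact force between tray and stack below 0.05 N and contact force between tray and panel below 0.05 N and distance of stack from where it was at the start of the episode below 0.05 m and angle between stack's own z axis and vertical below 0.06 rad); the arm keeps its last pose, push and grip.
It fails at once if a bystander is knocked over or shoved more than 50 mm (distance of any of flask, beaker, reagent, wash_bottle, tape, spatula from where it was at the start of the episode above 0.05 m or angle between any of flask, beaker, reagent, wash_bottle, tape's own z axis and vertical above 0.6 rad).
It fails at once if a vial falls freely from more than about 8 cm ((linear speed of vial_a above 1.25 m/s and contact force between the fingers and vial_a below 0.05 N) or (linear speed of vial_b above 1.25 m/s and contact force between the fingers and vial_b below 0.05 N)).
It fails at once if the pile is lifted off the bench (height (world z) of stack above 0.03 m).
It also fails if it takes over 72 s, if anything falls off the work surface, if the arm or the gripper's body presses on something with over 40 N, if the wrist force passes 120 N, or if a joint passes its speed limit or range.

### The arm

A 6-joint arm with a two-finger parallel gripper is mounted at the origin on the work surface. World frame = base frame: x ahead of the robot, y to its left, z up, the work surface at z = 0. Lengths are in mm, angles in rad, forces in N, time in s.
With the tool pointing down it reaches from about 250 to 800 mm from the base axis. Payload 8.5 kg.
Tool frame: the origin (TCP) lies midway between the tips of the shut fingers; the grasp point (between the pads) lies 19 mm behind it (manip.grip_point_offset is the distance from the TCP to the grasp point, in mm); z points along the fingers, y is the line along which they close (so a half turn about z gives the same grasp; the last joint's range is limited). The gripper opens to 85 mm and grips with 20 to 120 N. Pads are 22 mm wide; open, the fingers measure 114 mm over their backs; the gripper's body (76 mm by 85 mm) begins 54 mm behind the grasp point. The pads swing forward as they close: fully open they stand 13 mm farther back than shut.
Start: joints at [-1.103, 0.238, -0.013, 1.319, 0, 1.571], TCP at [236.713, -468.557, 231.276] pointing down, gripper open.
Joint ranges: [-2.66, 2.66], [-1.03, 1.9], [-1.14, 1.46], [-1.82, 2.27], [-1.45, 1.34], [-3.14, 3.14]. Speed limits (rad/s): [2.22, 2.22, 2.79, 3.14, 3.14, 3.14].

### API

Orientations are given as a 3x3 rotation matrix whose columns are the frame's x, y, z axes.
In Python, from rig import manip, eyes, workorder, spotter gives the robot as it stands.
- The arm moves only by the tool move_arm, never from a script. Its argument "increments" is a list of rows, each a list of 7 numbers: the shift along the world's x, y, z in mm, then the turn, a rotation vector about the world's x, y, z in degrees, then the opening, from 0 (shut) to 1 (fully open). A call has exactly 10 rows; each row is the pose to reach, as a shift and turn from the pose commanded when the call began; what a row does not reach only later rows make up. A row lasts 1/12 s, in which the tool goes at most 41.7 mm and 7.16 degrees, less where a joint would pass 70% of its speed; a pose out of reach is approached as far as the arm can. A call with a gripper value outside its range is refused whole. The fingers move at their own pace and stop on an object; "force" is the grip in N (left out, the last holds). Time passes only in rows, so rows that repeat a pose let the fingers close, or fill a call up. It gives the time, the measured TCP pose, the force, the opening and the grip force at its end, in the units of the state.
- manip.get_state(): the state, without advancing time (a new reading comes with each control period).
- eyes.read_camera(name): name is "side" or "top"; returns a dict with "pixels" (420x560x3 uint8, red, green, blue), "mtx" (3x3 intrinsics, pixels), "k1" (the pictures are not rectified: a ray, as slopes to the right and down, at radius r is drawn at 1 + k1 r^2 times it, then the intrinsics apply), "position" and "rotation" of the camera in the world. Camera axes: x right, y down, z forward; pixel columns grow to the right and rows downward; lengths in mm; the calibration is good to about 2 mm. A picture is of the moment at which its call begins. There is no depth.
- workorder.hand_in(): hands the job in; it is judged then, once.
Trained networks look in the newest picture that a camera, given by its name, has taken for a name from the list of things; names that differ only in an ending like _2 or _b are one class to them, and where a whole thing is asked for, a point or a joint stands for the part that bears it (a point fixed in the world has none). Each returns a list of dicts, best first, with "p" (0 to 1); they miss things now and then, are a little off and sometimes report something else, mostly with a low value. They report only what shows in the picture. A call takes as long as a camera call.
- spotter.boxes_of(name, camera): "point" ([x, y, z] in mm, in the coordinates of the camera as it stood for that picture, good to about 4 mm: the middle of the surface that is visible of it).
- spotter.trace(name, camera): "mask" (420x560 bool, what is visible of it).
The state is a dict: "t": time; "q": joint angles; "dq": joint speeds; "effort": joint torques, N m; "eef_pos": TCP position; "eef_rot": TCP orientation; "wrist_force": force on the tool from outside, world axes, zero at the start; "moment": the same for the moment, N m; "grip_width": finger opening in mm; "grip_force": force on a finger pad.
Only numpy, scipy, OpenCV 4.12 (cv2) and the standard library are available. Lean on these libraries where they do the work, as an engineer would, in place of code of your own. Each camera call takes 0.05 s, during which the arm holds its last target. There are 200 camera calls.

## Working session

There is one attempt and no reset: what is moved stays moved. The work goes in short steps, Python scripts to look and compute and a tool call to move; the robot and the scene stay as the last step left them, time stands still between calls to the robot, and variables do not carry over. Pictures are saved under pics/ and viewed, at most 10 in all, crops included, and the job is handed in when it is done.

Besides the shell and the picture viewer there is one more tool, called after "Emit:" as name(argument=value, ...) on one line, values as JSON. move_arm: Moves the arm, as the interface text tells. Its arguments: {"type":"object","properties":{"increments":{"type":"array"},"force":{"type":"number"}},"required":["increments"]}

```bash
mkdir -p pics; ls; cat > h.py <<'E'
import numpy as np, cv2
from rig import manip, eyes, workorder, spotter
def snap(n,fn=None):
    c=eyes.read_camera(n)
    if fn: cv2.imwrite('pics/'+fn,c['pixels'][:,:,::-1])
    return c
def w(c,p): return np.array(c['position'])+np.array(c['rotation'])@np.array(p)
def ray(c,u,v):
    k=np.array([c['k1'],0,0,0,0.]);s=cv2.undistortPoints(np.array([[[u,v]]],float),np.array(c['mtx']),k)[0,0]
    return np.array(c['rotation'])@np.array([s[0],s[1],1])
def atz(c,u,v,z):
    d=ray(c,u,v);o=np.array(c['position']);return o+d*(z-o[2])/d[2]
def proj(c,P):
    R=np.array(c['rotation']);q,_=cv2.projectPoints(np.array(P,float).reshape(-1,1,3),cv2.Rodrigues(R.T)[0],-R.T@np.array(c['position']),np.array(c['mtx']),np.array([c['k1'],0,0,0,0.]));return q[:,0]
E
python3 - <<'E'
from h import *
np.set_printoptions(precision=1,suppress=True)
for n in ['top','side']:
    c=snap(n,n+'0.png'); print(n,c['position'],c['rotation'])
    for o in ['tray','tab','stack','vial_a','stir_bar','vial_bin','bar_bin','panel','flask','beaker','reagent','wash_bottle','tape','spatula']:
        for d in spotter.boxes_of(o,n)[:3]:
            print(o,w(c,d['point']),round(d['p'],2))
E
```

```text
pics
top [517.  -66.8 952.3] [[ 0.  -1.   0.1]
 [-1.  -0.   0. ]
 [-0.  -0.1 -1. ]]
tray [518.8 -42.4  41.6] 0.82
tab [526.1 -38.3  35.7] 0.82
tab [568.2 -42.   84.7] 0.36
stack [524.1 -45.   46.3] 0.63
vial_a [ 696.3 -248.9    2.8] 0.71
vial_a [523.4 -41.4  38.9] 0.68
vial_a [479.9 -46.5  80.4] 0.43
stir_bar [526.9 -39.6  47.6] 0.62
vial_bin [614.4 243.7   0.3] 0.68
bar_bin [448.5 262.3   2.6] 0.94
panel [ 536.6 -256.7   18.1] 0.88
flask [ 768.5 -113.4   45.7] 0.68
beaker [761.8  24.8  34.9] 0.88
reagent [769.8 162.4 102.8] 0.73
reagent [525.8 -38.9  39.1] 0.7
wash_bottle [ 673.1 -384.1   98.2] 0.68
tape [ 373.5 -168.8   22.8] 0.72
spatula [524.  -40.   38.6] 0.72
spatula [ 696.7 -251.     2.9] 0.61
spatula [ 536.3 -259.4   20. ] 0.45
side [271.8 532.8 736.1] [[-0.9 -0.3  0.3]
 [-0.4  0.6 -0.7]
 [-0.  -0.7 -0.7]]
tray [528.1 -37.1  35. ] 0.6
tray [ 365.6 -161.2   27.3] 0.33
tab [524.3 -37.3  31.8] 0.73
stack [514.1  18.8  35.1] 0.83
stack [565.3 -41.4  66.7] 0.41
vial_a [479.1 -38.3  67.5] 0.67
vial_a [566.1 -34.5  69. ] 0.54
stir_bar [526.2 -38.5  48. ] 0.55
vial_bin [617.7 235.7   4.9] 0.57
vial_bin [513.5  17.   37. ] 0.35
bar_bin [454.3 249.4   2.9] 0.61
panel [ 534.6 -249.3   22.6] 0.64
panel [752.5  20.6  44.2] 0.19
flask [ 768.5 -105.7   44.2] 0.56
beaker [749.5  19.1  44.5] 0.63
beaker [ 668.3 -367.6   77.5] 0.49
reagent [763.8 181.9  76.7] 0.72
reagent [523.8 -37.   35.5] 0.38
wash_bottle [ 669.6 -372.2   74.8] 0.63
tape [ 368.5 -158.6   23.9] 0.81
spatula [ 695.7 -248.2    3.2] 0.94
```

View pics/top0.png

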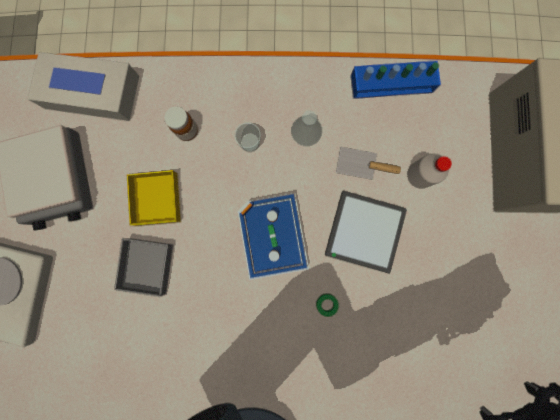

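View pics/side0.png

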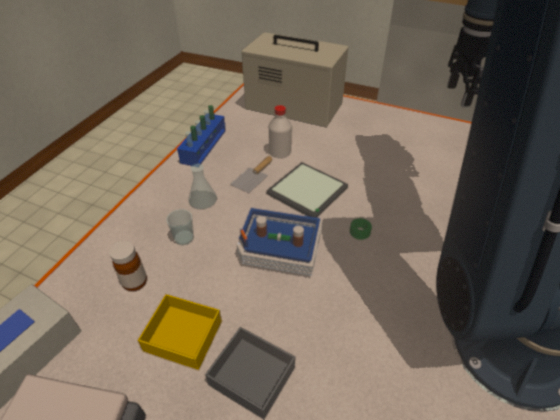

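Top view: the tab is at about (247,208) at the tray's upper left. Vial caps are at (272,216) and (274,256), with the bar between them at (272,236). The yellow bin is at (153,197), the grey bin at (145,266) and the panel at (366,232). The side view agrees. Next I'll measure precisely.

```bash
cat > m.py <<'E'
from h import *
np.set_printoptions(precision=1,suppress=True)
c=snap('top'); im=c['pixels']
def rect(mask,z):
    mask=mask.astype(np.uint8); ys,xs=np.nonzero(mask)
    P=np.array([atz(c,u,v,z)[:2] for u,v in zip(xs,ys)],np.float32)
    (ce,s,a)=cv2.minAreaRect(P); return ce,s,a,P.mean(0),len(P)
hsv=cv2.cvtColor(im,cv2.COLOR_RGB2HSV);H,S,V=[hsv[:,:,i].astype(int) for i in range(3)]
def roi(m,u0,u1,v0,v1):
    o=np.zeros(m.shape,bool);o[v0:v1,u0:u1]=m[v0:v1,u0:u1];return o
def big(m):
    n,l,st,_=cv2.connectedComponentsWithStats(m.astype(np.uint8));return l==1+np.argmax(st[1:,4])
R=lambda n,m,z:print(n,rect(m,z))
blue=(H>100)&(H<125)&(S>120)
R('tray',big(roi(blue,225,325,180,290)),58)
R('orange',big(roi((H<22)&(S>130)&(V>90),235,262,195,222)),82)
g=roi((H>45)&(H<90)&(S>100),255,290,220,252); R('bar',g,46)
wh=(S<70)&(V>170)
R('vf',big(roi(wh,262,284,206,226)),83); R('vn',big(roi(wh,262,284,246,266)),83)
R('ybin',big(roi((H>20)&(H<35)&(S>120),110,190,160,235)),45)
for n,z in [('bar_bin',45),('panel',17),('tray',58),('vial_bin',45),('stir_bar',46)]:
    d=spotter.trace(n,'top'); 
    for e in d[:2]: R(n+' net %.2f'%e['p'],big(e['mask']),z)
cv2.imwrite('pics/crop%s.png'%'1',cv2.resize(im[185:285,225:325,::-1],(600,600),interpolation=cv2.INTER_CUBIC))
E
python3 m.py; python3 -c "
from h import *
print(manip.get_state())"
```

```text
tray ((526.8692016601562, -41.432594299316406), (142.080078125, 103.32763671875), 10.875224113464355, array([526. , -41.9], dtype=float32), 2530)
orange ((584.6696166992188, 15.178394317626953), (4.662153244018555, 26.221677780151367), 45.94898986816406, array([585.1,  14.6], dtype=float32), 34)
bar ((527.2142333984375, -42.25918197631836), (50.30013656616211, 12.718620300292969), 13.852479934692383, array([527. , -42.1], dtype=float32), 102)
vf ((570.0045166015625, -40.76117706298828), (15.271143913269043, 15.242451667785645), 0.7983871102333069, array([570.3, -40.7], dtype=float32), 55)
vn ((483.4173583984375, -46.3346061706543), (15.082586288452148, 19.462541580200195), 0.7810152769088745, array([483.2, -46. ], dtype=float32), 61)
ybin ((610.6553955078125, 234.48526000976562), (121.50068664550781, 120.2291030883789), 5.744316577911377, array([610.2, 234.5], dtype=float32), 2660)
bar_bin net 0.58 ((452.5066223144531, 252.49249267578125), (121.906982421875, 123.56455993652344), 81.91463470458984, array([451.9, 251.5], dtype=float32), 2727)
panel net 0.91 ((538.238037109375, -259.364
[... 1049 characters left out ...]
1.57079079e+00]), 'dq': array([ 2.80163549e-04,  1.37463383e-03, -5.59858150e-05, -2.20308265e-04,
        8.64783858e-04,  6.40258602e-04]), 'effort': array([ 2.19237365e-03, -5.38572085e+01,  3.46688712e+01,  2.85202943e-03,
        1.71776164e-04,  3.18681418e-05]), 'eef_pos': array([ 236.7185107 , -468.56771096,  231.26639239]), 'eef_rot': array([[ 8.92562731e-01,  4.50923241e-01, -3.86588256e-05],
       [ 4.50923242e-01, -8.92562728e-01,  8.34427885e-05],
       [ 3.12086576e-06, -9.19100862e-05, -9.99999996e-01]]), 'wrist_force': array([-0.33397803, -0.27743409, -0.17836497]), 'moment': array([ 0.0209736 ,  0.01916055, -0.03413207]), 'grip_force': 0.0, 'grip_width': 85.34414701213569}
```

View pics/crop1.png

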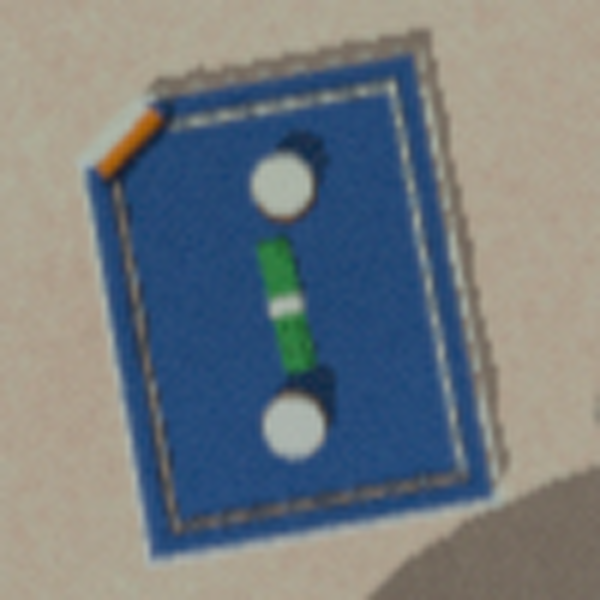

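The crop confirms the tray yaw is about +11°. The tab predicted from the tray pose, (584,15), matches the measured orange tip at (585,15). Items: near vial (483,-46), bar (527,-42), far vial (570,-41). Starting to move.

Emit:
move_arm(increments=[[123,211,0,0,0,70,0.5],[123,211,0,0,0,70,0.5],[123,211,0,0,0,70,0.5],[123,211,0,0,0,70,0.5],[123,211,0,0,0,70,0.5],[123,211,0,0,0,70,0.5],[123,211,0,0,0,70,0.5],[123,211,0,0,0,70,0.5],[123,211,0,0,0,70,0.5],[123,211,0,0,0,70,0.5]], force=40)

```text
t: 2.63
eef_pos: [360.0, -257.1, 231.4]
eef_rot: [[-0.126, 0.992, 0.0], [0.992, 0.126, -0.0], [-0.0, 0.0, -1.0]]
wrist_force: [-1.3, -0.7, -0.0]
grip_width: 42.5
grip_force: 0.0
```

Emit:
move_arm(increments=[[123.6,211.4,-81,0,0,70,0.5],[123.6,211.4,-81,0,0,70,0.5],[123.6,211.4,-81,0,0,70,0.5],[123.6,211.4,-81,0,0,70,0.5],[123.6,211.4,-81,0,0,70,0.5],[123.6,211.4,-81,0,0,70,0.5],[123.6,211.4,-81,0,0,70,0.5],[123.6,211.4,-81,0,0,70,0.5],[123.6,211.4,-81,0,0,70,0.5],[123.6,211.4,-81,0,0,70,0.5]])

```text
t: 3.47
eef_pos: [483.4, -45.6, 150.0]
eef_rot: [[-0.975, 0.221, -0.001], [0.221, 0.975, -0.0], [0.0, -0.0, -1.0]]
wrist_force: [0.5, -0.4, -0.3]
grip_width: 43.1
grip_force: 0.0
```

Emit:
move_arm(increments=[[0,0,0,0,0,24,0.5],[0,0,0,0,0,24,0.5],[0,0,0,0,0,24,0.5],[0,0,-20,0,0,24,0.5],[0,0,-45,0,0,24,0.5],[0,0,-70,0,0,24,0.5],[0,0,-90,0,0,24,0.5],[0,0,-102,0,0,24,0.5],[0,0,-102,0,0,24,0.5],[0,0,-102,0,0,24,0.5]])

```text
t: 4.3
eef_pos: [483.0, -46.1, 48.1]
eef_rot: [[-0.982, -0.187, -0.001], [-0.187, 0.982, -0.0], [0.001, 0.0, -1.0]]
wrist_force: [-0.2, -0.5, 0.7]
grip_width: 42.3
grip_force: 0.0
```

Emit:
move_arm(increments=[[0,0,0,0,0,0,0.15],[0,0,0,0,0,0,0.15],[0,0,0,0,0,0,0.15],[0,0,0,0,0,0,0.15],[0,0,0,0,0,0,0.15],[0,0,5,0,0,0,0.15],[0,0,20,0,0,0,0.15],[0,0,50,0,0,0,0.15],[0,0,80,0,0,0,0.15],[0,0,100,0,0,0,0.15]])

```text
t: 5.13
eef_pos: [483.9, -46.2, 151.3]
eef_rot: [[-0.982, -0.187, 0.003], [-0.187, 0.982, -0.0], [-0.002, -0.001, -1.0]]
wrist_force: [1.1, -0.3, -0.2]
grip_width: 21.9
grip_force: 39.2
```

Emit:
move_arm(increments=[[14,40,0,0,0,0,0.15],[28,77,0,0,0,0,0.15],[42,115,0,0,0,0,0.15],[56,153,0,0,0,0,0.15],[70,191,0,0,0,0,0.15],[84,229,0,0,0,0,0.15],[96,260,0,0,0,0,0.15],[102,278,-10,0,0,0,0.15],[102,278,-35,0,0,0,0.15],[102,278,-70,0,0,0,0.15]])

```text
t: 5.97
eef_pos: [587.5, 234.4, 80.3]
eef_rot: [[-0.982, -0.19, 0.006], [-0.19, 0.982, 0.002], [-0.006, 0.001, -1.0]]
wrist_force: [0.7, 0.9, 0.1]
grip_width: 22.5
grip_force: 39.3
```

Emit:
move_arm(increments=[[0,0,-30,0,0,0,0.15],[0,0,-48,0,0,0,0.15],[0,0,-56,0,0,0,0.15],[0,0,-61,0,0,0,0.15],[0,0,-61,0,0,0,0.15],[0,0,-61,0,0,0,0.5],[0,0,-61,0,0,0,0.5],[0,0,-61,0,0,0,0.5],[0,0,-40,0,0,0,0.5],[0,0,0,0,0,0,0.5]])

```text
t: 6.8
eef_pos: [582.8, 230.8, 75.4]
eef_rot: [[-0.982, -0.187, -0.007], [-0.187, 0.982, -0.003], [0.007, -0.001, -1.0]]
wrist_force: [-0.2, 1.0, -0.2]
grip_width: 42.7
grip_force: 0.0
```

```bash
python3 - <<'E'
from h import *
np.set_printoptions(precision=1,suppress=True)
print(manip.get_state()['eef_pos'],manip.get_state()['q'])
c=snap('side','s1.png')
for o in ['vial_a']:
    for d in spotter.boxes_of(o,'side')[:4]: print(o,w(c,d['point']),d['p'])
E
```

```text
[582.8 230.8  75.4] [ 0.4  0.5 -0.   1.1 -0.   0.2]
vial_a [566.3 -35.9  67.6] 0.7
vial_a [577.8 236.9  33.5] 0.46
```

View pics/s1.png

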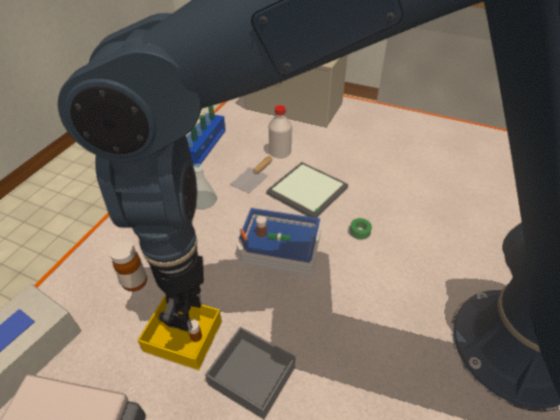

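The first vial stands in the yellow bin at (193,328). Next is the far vial.

Emit:
move_arm(increments=[[0,0,40,0,0,0,0.5],[-1,-20,72,0,0,0,0.5],[-4,-60,72,0,0,0,0.5],[-6,-100,72,0,0,0,0.5],[-8,-140,72,0,0,0,0.5],[-10,-180,72,0,0,0,0.5],[-12,-220,72,0,0,0,0.5],[-14,-255,72,0,0,0,0.5],[-15,-273,72,0,0,0,0.5],[-15,-273,72,0,0,0,0.5]])

```text
t: 7.73
eef_pos: [570.2, -44.9, 151.0]
eef_rot: [[-0.983, -0.183, 0.001], [-0.183, 0.983, -0.001], [-0.001, -0.001, -1.0]]
wrist_force: [-0.2, 0.8, 0.7]
grip_width: 42.5
grip_force: 0.0
```

Emit:
move_arm(increments=[[0,0,0,0,0,0,0.5],[0,0,-25,0,0,0,0.5],[0,0,-55,0,0,0,0.5],[0,0,-80,0,0,0,0.5],[0,0,-95,0,0,0,0.5],[0,0,-102,0,0,0,0.5],[0,0,-102,0,0,0,0.5],[0,0,-102,0,0,0,0.15],[0,0,-102,0,0,0,0.15],[0,0,-102,0,0,0,0.15]])

```text
t: 8.57
eef_pos: [571.3, -41.0, 49.6]
eef_rot: [[-0.982, -0.188, 0.002], [-0.188, 0.982, -0.0], [-0.002, -0.001, -1.0]]
wrist_force: [-0.9, 0.1, -0.6]
grip_width: 22.5
grip_force: 39.1
```

Emit:
move_arm(increments=[[0,0,0,0,0,0,0.15],[0,0,0,0,0,0,0.15],[0,0,5,0,0,0,0.15],[0,0,15,0,0,0,0.15],[0,0,30,0,0,0,0.15],[0,0,55,0,0,0,0.15],[0,0,80,0,0,0,0.15],[0,0,100,0,0,0,0.15],[0,0,100,0,0,0,0.15],[0,0,100,0,0,0,0.15]])

```text
t: 9.4
eef_pos: [571.1, -41.3, 150.1]
eef_rot: [[-0.982, -0.187, 0.003], [-0.187, 0.982, -0.0], [-0.003, -0.001, -1.0]]
wrist_force: [-0.4, -0.3, -0.1]
grip_width: 22.2
grip_force: 39.3
```

Emit:
move_arm(increments=[[9,40,0,0,0,0,0.15],[18,80,0,0,0,0,0.15],[27,120,0,0,0,0,0.15],[36,160,0,0,0,0,0.15],[45,200,0,0,0,0,0.15],[54,238,0,0,0,0,0.15],[60,265,0,0,0,0,0.15],[62,277,0,0,0,0,0.15],[62,277,-20,0,0,0,0.15],[62,277,-50,0,0,0,0.15]])

```text
t: 10.23
eef_pos: [633.5, 237.2, 99.4]
eef_rot: [[-0.982, -0.189, 0.004], [-0.189, 0.982, 0.001], [-0.004, 0.0, -1.0]]
wrist_force: [0.3, -0.6, -1.4]
grip_width: 22.5
grip_force: 39.4
```

Emit:
move_arm(increments=[[0,0,-35,0,0,0,0.15],[0,0,-60,0,0,0,0.15],[0,0,-74,0,0,0,0.15],[0,0,-81,0,0,0,0.15],[0,0,-81,0,0,0,0.15],[0,0,-81,0,0,0,0.5],[0,0,-81,0,0,0,0.5],[0,0,-81,0,0,0,0.5],[0,0,-55,0,0,0,0.5],[0,0,-20,0,0,0,0.5]])

```text
t: 11.07
eef_pos: [630.1, 234.8, 75.6]
eef_rot: [[-0.982, -0.187, -0.006], [-0.187, 0.982, -0.003], [0.007, -0.001, -1.0]]
wrist_force: [-0.1, -0.2, -0.3]
grip_width: 42.7
grip_force: 0.0
```

Emit:
move_arm(increments=[[0,0,40,0,0,0,0.4],[-6,-10,72,0,0,0,0.4],[-18,-50,72,0,0,0,0.4],[-32,-89,72,0,0,0,0.4],[-46,-128,72,0,0,0,0.4],[-60,-167,72,0,0,0,0.4],[-74,-206,72,0,0,0,0.4],[-88,-243,72,0,0,0,0.4],[-101,-265,72,0,0,0,0.4],[-105,-278,72,0,0,0,0.4]])

```text
t: 11.9
eef_pos: [525.3, -44.7, 150.6]
eef_rot: [[-0.983, -0.185, -0.001], [-0.185, 0.983, -0.001], [0.001, -0.0, -1.0]]
wrist_force: [0.6, 1.1, -0.5]
grip_width: 34.1
grip_force: 0.0
```

```bash
python3 - <<'E'
from h import *
np.set_printoptions(precision=1,suppress=True)
s=manip.get_state();print(s['eef_pos'],s['t'])
c=snap('side','s2.png')
for o in ['vial_a','stir_bar']:
    for d in spotter.boxes_of(o,'side')[:4]: print(o,w(c,d['point']),d['p'])
E
```

```text
[525.3 -44.7 150.6] 11.9
vial_a [623.6 236.6  39.3] 0.56
vial_a [576.3 237.4  41.9] 0.52
stir_bar [455.2 252.9   6.2] 0.35
```

View pics/s2.png

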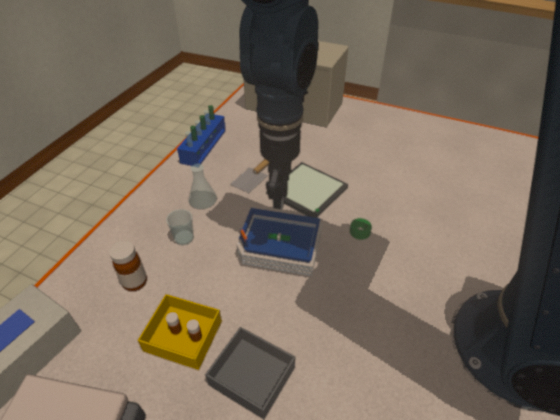

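Both vials stand in the yellow bin at (174,321) and (194,329). Now the bar.

Emit:
move_arm(increments=[[0,0,-10,0,0,0,0.4],[0,0,-40,0,0,0,0.4],[0,0,-70,0,0,0,0.4],[0,0,-90,0,0,0,0.4],[0,0,-102,0,0,0,0.4],[0,0,-109,0,0,0,0.4],[0,0,-110,0,0,0,0.4],[0,0,-110,0,0,0,0.05],[0,0,-110,0,0,0,0.05],[0,0,-110,0,0,0,0.05]])

```text
t: 12.88
eef_pos: [528.1, -42.0, 41.1]
eef_rot: [[-0.982, -0.188, 0.002], [-0.188, 0.982, -0.0], [-0.002, -0.001, -1.0]]
wrist_force: [-0.6, 0.0, -0.6]
grip_width: 10.0
grip_force: 39.9
```

Emit:
move_arm(increments=[[0,0,0,0,0,0,0.05],[0,0,0,0,0,0,0.05],[0,0,5,0,0,0,0.05],[0,0,15,0,0,0,0.05],[0,0,30,0,0,0,0.05],[0,0,55,0,0,0,0.05],[0,0,80,0,0,0,0.05],[0,0,100,0,0,0,0.05],[0,0,100,0,0,0,0.05],[0,0,100,0,0,0,0.05]])

```text
t: 13.72
eef_pos: [528.2, -42.3, 142.2]
eef_rot: [[-0.982, -0.187, 0.003], [-0.187, 0.982, -0.0], [-0.003, -0.001, -1.0]]
wrist_force: [-0.3, -0.0, -0.3]
grip_width: 10.3
grip_force: 39.9
```

Emit:
move_arm(increments=[[-10,40,0,0,0,0,0.05],[-20,80,0,0,0,0,0.05],[-30,120,0,0,0,0,0.05],[-40,160,0,0,0,0,0.05],[-50,200,0,0,0,0,0.05],[-60,239,0,0,0,0,0.05],[-69,275,0,0,0,0,0.05],[-74,294,0,0,0,0,0.05],[-74,294,-20,0,0,0,0.05],[-74,294,-50,0,0,0,0.05]])

```text
t: 14.55
eef_pos: [454.0, 254.1, 91.2]
eef_rot: [[-0.982, -0.19, 0.004], [-0.19, 0.982, 0.002], [-0.004, 0.001, -1.0]]
wrist_force: [0.3, 0.7, -0.6]
grip_width: 10.2
grip_force: 39.9
```

Emit:
move_arm(increments=[[0,0,-35,0,0,0,0.05],[0,0,-60,0,0,0,0.05],[0,0,-74,0,0,0,0.05],[0,0,-80,0,0,0,0.05],[0,0,-80,0,0,0,0.05],[0,0,-80,0,0,0,0.4],[0,0,-80,0,0,0,0.4],[0,0,-70,0,0,0,0.4],[0,0,-40,0,0,0,0.4],[0,0,0,0,0,0,0.4]])

```text
t: 15.38
eef_pos: [451.7, 250.9, 90.0]
eef_rot: [[-0.982, -0.187, -0.004], [-0.187, 0.982, -0.002], [0.004, -0.002, -1.0]]
wrist_force: [0.4, -0.6, 0.4]
grip_width: 34.5
grip_force: 0.0
```

Emit:
move_arm(increments=[[0,0,40,0,0,0,0.4],[0,0,80,0,0,-4,0.4],[19,-35,110,0,0,-11,0.4],[38,-70,110,0,0,-18,0.4],[57,-105,110,0,0,-25,0.4],[76,-140,110,0,0,-32,0.4],[95,-175,110,0,0,-39,0.4],[114,-208,110,0,0,-46,0.4],[128,-230,110,0,0,-53,0.4],[132,-237,110,0,0,-53,0.4]])

```text
t: 16.22
eef_pos: [587.0, 11.3, 201.3]
eef_rot: [[-0.734, 0.679, 0.002], [0.679, 0.734, -0.001], [-0.002, 0.001, -1.0]]
wrist_force: [-0.5, 0.5, 0.6]
grip_width: 33.9
grip_force: 0.0
```

```bash
python3 - <<'E'
from h import *
np.set_printoptions(precision=3,suppress=True)
s=manip.get_state();print(s['eef_pos'],s['t'],s['q'])
for n in ['side','top']:
  c=snap(n,n+'3.png')
  for o in ['stir_bar','vial_bin','bar_bin','tab']:
    for d in spotter.boxes_of(o,n)[:2]: print(n,o,w(c,d['point']),d['p'])
E
```

```text
[587.011  11.323 201.284] 16.2167 [ 0.02   0.354  0.075  1.29  -0.001  0.766]
side stir_bar [450.911 255.419  13.596] 0.75
side vial_bin [618.181 241.392   9.635] 0.72
side bar_bin [456.527 252.757   4.415] 0.8
side bar_bin [525.409 -50.921  37.09 ] 0.73
side tab [521.933 -46.217  35.107] 0.76
top tab [513.399 -45.463  34.396] 0.63
```

View pics/side3.png

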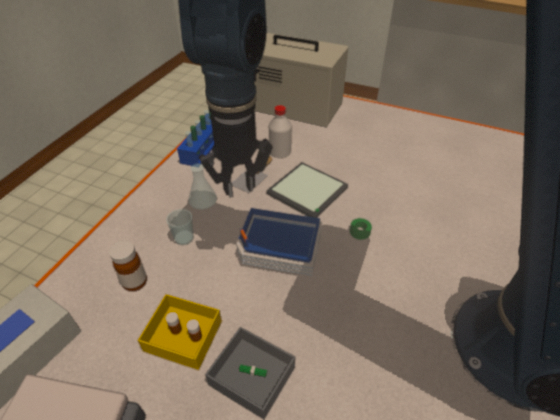

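The bar lies in the grey bin at (253,371), and the tool is over the tab at (243,234). I'll check the tab position again before pinching it.

```bash
python3 - <<'E'
from h import *
np.set_printoptions(precision=1,suppress=True)
s=manip.get_state();print(s['eef_pos'],s['eef_rot'])
c=snap('side'); im=c['pixels']
hsv=cv2.cvtColor(im,cv2.COLOR_RGB2HSV);H,S,V=[hsv[:,:,i].astype(int) for i in range(3)]
m=np.zeros(H.shape,bool);m[222:246,232:256]=((H<20)&(S>130)&(V>90))[222:246,232:256]
ys,xs=np.nonzero(m);print(len(xs),xs.min(),xs.max(),ys.min(),ys.max(),atz(c,xs.mean(),ys.mean(),78))
R=np.array([[np.cos(.192),-np.sin(.192)],[np.sin(.192),np.cos(.192)]])
for l in [(68,44),(78.8,29.6),(57.2,58.4)]:
    p=R@np.array(l)+[525.5,-41]; print(p,proj(c,[[*p,84]]),proj(c,[[*p,74]]))
E
```

```text
[585.   15.8 200.5] [[-0.7  0.7  0. ]
 [ 0.7  0.7  0. ]
 [-0.   0.  -1. ]]
35 241 246 230 239 [586.9  10.7  78. ]
[583.9  15.2] [[243.4 234.1]] [[243.7 237.3]]
[597.2   3.1] [[240.5 228.6]] [[240.8 231.7]]
[570.5  27.2] [[246.5 239.8]] [[246.7 243. ]]
```

Emit:
move_arm(increments=[[0,0,-30,0,0,0,0.45],[0,0,-65,0,0,0,0.45],[0,0,-95,0,0,0,0.45],[0,0,-115,0,0,0,0.45],[0,0,-130,0,0,0,0.45],[0,0,-140,0,0,0,0.45],[0,0,-144,0,0,0,0.45],[0,0,-144,0,0,0,0.45],[0,0,-144,0,0,0,0.0],[0,0,-144,0,0,0,0.0]], force=100)

```text
t: 17.6
eef_pos: [586.1, 14.9, 57.4]
eef_rot: [[-0.741, 0.672, 0.002], [0.672, 0.741, -0.0], [-0.001, 0.001, -1.0]]
wrist_force: [0.4, 0.7, 0.9]
grip_width: 15.3
grip_force: 0.0
```

Emit:
move_arm(increments=[[0,0,0,0,0,0,0.0],[0,0,0,0,0,0,0.0],[0,0,0,0,0,0,0.0],[0,0,0,0,0,0,0.0],[0,0,0,0,0,0,0.0],[0,0,0,0,0,0,0.0],[0,0,0,0,0,0,0.0],[0,0,0,0,0,0,0.0],[0,0,0,0,0,0,0.0],[0,0,0,0,0,0,0.0]])

```text
t: 18.43
eef_pos: [585.9, 14.8, 57.6]
eef_rot: [[-0.741, 0.672, 0.002], [0.672, 0.741, -0.0], [-0.001, 0.001, -1.0]]
wrist_force: [-1.5, -0.6, 6.2]
grip_width: 2.9
grip_force: 98.4
```

Emit:
move_arm(increments=[[-0.4,-0.1,2.6,0.19,-0.98,0,0.0],[-0.9,-0.2,5.2,0.38,-1.96,0,0.0],[-1.4,-0.3,7.8,0.57,-2.95,0,0.0],[-1.9,-0.4,10.3,0.76,-3.93,0,0.0],[-2.4,-0.5,12.8,0.95,-4.91,0,0.0],[-3.0,-0.6,15.3,1.15,-5.89,0,0.0],[-3.7,-0.7,17.9,1.34,-6.87,0,0.0],[-4.4,-0.9,20.4,1.53,-7.86,0,0.0],[-5.2,-1.0,22.9,1.72,-8.84,0,0.0],[-6.0,-1.2,25.4,1.91,-9.82,0,0.0]])

```text
t: 19.27
eef_pos: [579.4, 13.7, 82.1]
eef_rot: [[-0.732, 0.659, 0.173], [0.673, 0.738, 0.034], [-0.105, 0.141, -0.984]]
wrist_force: [3.6, 1.4, 0.4]
grip_width: 3.4
grip_force: 98.0
```

```bash
cat > fit.py <<'E'
from h import *
import sys
np.set_printoptions(precision=3,suppress=True)
s=manip.get_state();print(s['t'],s['eef_pos'],s['wrist_force'],s['grip_width'],s['grip_force'])
c=snap('side'); im=c['pixels']
u0,v0=map(int,sys.argv[2:4])
cv2.imwrite('pics/'+sys.argv[1],cv2.resize(im[v0:v0+140,u0:u0+180,::-1],(720,560),interpolation=cv2.INTER_CUBIC))
E
python3 fit.py peel1.png 200 150
```

```text
19.2667 [579.446  13.709  82.08 ] [3.602 1.396 0.384] 3.4055328090581187 97.97300934791565
```

View pics/peel1.png

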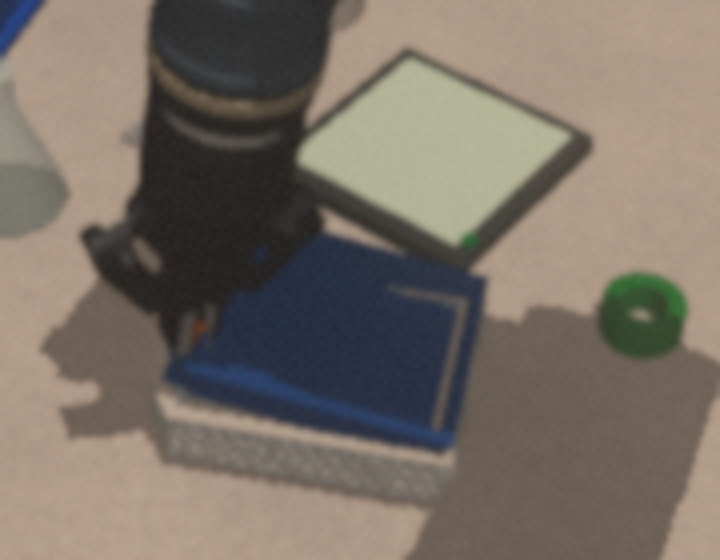

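The tray is tilted, with the tab corner up and the far end still in the pile, and the pile hasn't moved. I'll peel a little more, then lift out.

Emit:
move_arm(increments=[[-0.8,-0.2,2.5,0.19,-0.98,0,0.0],[-1.7,-0.3,4.9,0.38,-1.96,0,0.0],[-2.6,-0.5,7.3,0.57,-2.95,0,0.0],[-3.5,-0.7,9.8,0.76,-3.93,0,0.0],[-3.5,-0.7,9.8,0.76,-3.93,0,0.0],[-3.5,-0.7,9.8,0.76,-3.93,0,0.0],[-3.5,-0.7,12,0.76,-3.93,0,0.0],[-3.5,-0.7,16,0.76,-3.93,0,0.0],[-3.5,-0.7,22,0.76,-3.93,0,0.0],[-3.5,-0.7,30,0.76,-3.93,0,0.0]])

```text
t: 20.15
eef_pos: [575.0, 12.9, 111.2]
eef_rot: [[-0.724, 0.649, 0.235], [0.675, 0.736, 0.046], [-0.143, 0.192, -0.971]]
wrist_force: [0.4, 0.2, -5.9]
grip_width: 2.9
grip_force: 97.8
```

Emit:
move_arm(increments=[[0,0,10,0,0,0,0.0],[0,0,20,0,0,0,0.0],[0,0,32,0,0,0,0.0],[0,0,44,0,0,0,0.0],[0,0,56,0,0,0,0.0],[0,0,68,0,0,0,0.0],[0,0,80,0,0,0,0.0],[0,0,90,0,0,0,0.0],[0,0,96,0,0,0,0.0],[0,0,100,0,0,0,0.0]])

```text
t: 20.98
eef_pos: [576.0, 12.8, 213.1]
eef_rot: [[-0.723, 0.648, 0.239], [0.675, 0.736, 0.046], [-0.146, 0.194, -0.97]]
wrist_force: [0.3, -0.6, -1.5]
grip_width: 3.0
grip_force: 98.8
```

```bash
python3 fit.py peel2.png 200 130
```

```text
20.9833 [576.005  12.848 213.068] [ 0.338 -0.582 -1.462] 2.988608737217079 98.77012610435486
```

View pics/peel2.png

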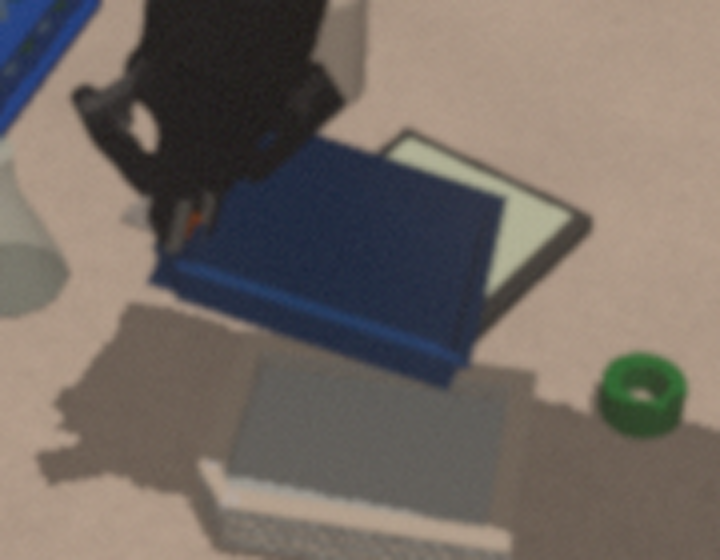

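The tray is free and gripped, and the pile is still flat on the bench. Next I'll level it and carry it over the panel.

Emit:
move_arm(increments=[[0,0,2,-0.4,2,0,0.0],[0,-5,2,-0.8,4,0,0.0],[2,-20,2,-1.2,6,0,0.0],[4,-40,0,-1.6,8,0,0.0],[7,-65,0,-2.0,10,0,0.0],[10,-90,-3,-2.4,12,0,0.0],[13,-115,-6,-2.67,13.75,0,0.0],[16,-140,-9,-2.67,13.75,0,0.0],[18,-160,-12,-2.67,13.75,0,0.0],[20,-175,-15,-2.67,13.75,0,0.0]])

```text
t: 21.87
eef_pos: [595.7, -163.8, 195.6]
eef_rot: [[-0.74, 0.672, -0.001], [0.672, 0.74, 0.0], [0.001, -0.001, -1.0]]
wrist_force: [0.1, -0.6, -1.1]
grip_width: 3.3
grip_force: 98.8
```

Emit:
move_arm(increments=[[0,-12,-3,0,0,0,0.0],[0,-24,-6,0,0,0,0.0],[0,-33,-9,0,0,0,0.0],[0,-38,-10,0,0,0,0.0],[0,-41,-10,0,0,0,0.0],[0,-41,-10,0,0,0,0.0],[0,-41,-10,0,0,0,0.0],[0,-41,-10,0,0,0,0.0],[0,-41,-10,0,0,0,0.0],[0,-41,-10,0,0,0,0.0]])

```text
t: 22.7
eef_pos: [595.9, -202.6, 186.9]
eef_rot: [[-0.741, 0.671, 0.0], [0.671, 0.741, -0.0], [-0.0, 0.0, -1.0]]
wrist_force: [0.1, -0.6, 0.1]
grip_width: 3.5
grip_force: 98.8
```

```bash
python3 fit.py end1.png 220 80; python3 - <<'E'
from h import *
np.set_printoptions(precision=2,suppress=True)
s=manip.get_state();p=s['eef_pos'];print(s['eef_rot'])
R=np.array([[np.cos(.192),-np.sin(.192)],[np.sin(.192),np.cos(.192)]])
# predicted level-tray top corners (world z = TCP+2) in both cameras
z=p[2]-22+24
for n in ['side','top']:
    c=snap(n,n+'_end.png')
    for l in [(80,-60),(-80,-60),(-80,60)]:
        q=p[:2]+R@(np.array(l)-[68,44]); print(n,l,q,proj(c,[[*q,z]]))
    for o in ['tray','stack','panel']:
        for d in spotter.boxes_of(o,n)[:2]: print(n,o,w(c,d['point']),d['p'])
E
```

```text
22.7 [ 595.926 -202.629  186.909] [ 0.057 -0.564  0.147] 3.479774543173235 98.76555919647217
[[-0.74  0.67  0.  ]
 [ 0.67  0.74 -0.  ]
 [-0.    0.   -1.  ]]
side (80, -60) [ 627.54 -302.47] [[283.05 115.07]]
side (-80, -60) [ 470.48 -333.  ] [[346.87 122.44]]
side (-80, 60) [ 447.58 -215.21] [[341.51 150.68]]
side tray [ 531.52 -263.65  163.59] 0.82
side stack [496.55 -40.6   30.96] 0.82
side stack [762.78 182.73  78.16] 0.34
side panel [ 533.46 -247.79   19.16] 0.67
top (80, -60) [ 627.54 -302.47] [[405.65 184.11]]
top (-80, -60) [ 470.48 -333.  ] [[422.05 265.91]]
top (-80, 60) [ 447.58 -215.21] [[360.91 277.61]]
top tray [ 555.39 -199.1   191.97] 0.71
top tray [496.82 -47.99  36.65] 0.66
top stack [498.13 -48.77  35.24] 0.64
top stack [615.24 245.9    2.63] 0.57
top panel [ 525.67 -201.93   21.06] 0.9
top panel [582.94 224.27  47.99] 0.71
```

View pics/side_end.png

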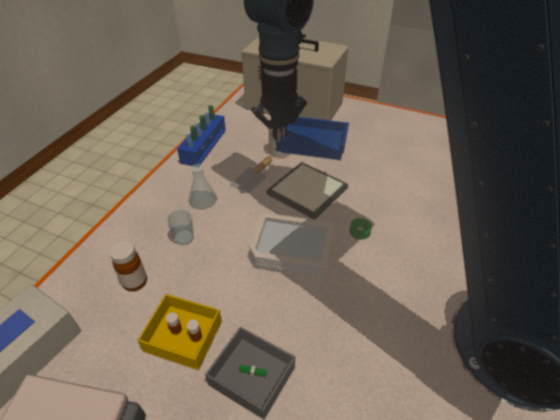

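View pics/top_end.png

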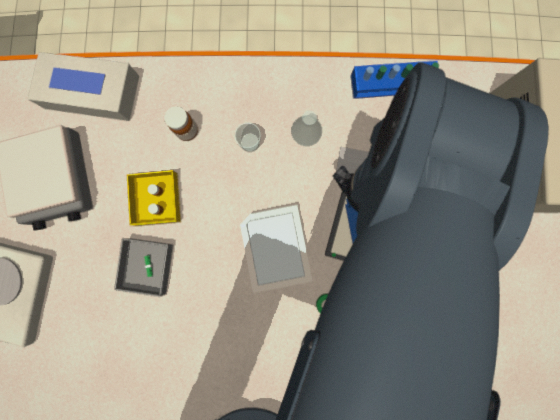

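The tray is held level over the panel, and its far corners at (347,122) and (343,152) match the prediction. Nothing else is disturbed, but the pile has slid a little toward the base. I'll measure how far against the 50 mm limit.

```bash
python3 - <<'E'
from h import *
c=snap('top')
d=[e for e in spotter.trace('stack','top') if e['mask'][245,275]]
for e in d[:1]:
    ys,xs=np.nonzero(e['mask']);P=np.array([atz(c,u,v,44)[:2] for u,v in zip(xs,ys)],np.float32);print(e['p'],cv2.minAreaRect(P))
# predicted flange corners at old place (525.5,-41) and candidates
s=manip.get_state();print(s['wrist_force'],s['grip_force'],s['t'])
c=snap('side')
for e in [e for e in spotter.trace('stack','side') if e['mask'][240,290]][:1]:
    m=e['mask'].astype(np.uint8);best=None
    R=lambda a:np.array([[np.cos(a),-np.sin(a)],[np.sin(a),np.cos(a)]])
    for x in range(480,531,2):
        for y in range(-60,-20,2):
            for a in (.14,.19,.24):
                L=np.array([(sx*88,sy*68) for sx,sy in [(1,1),(1,-1),(-1,-1),(-1,1)]])@R(a).T+[x,y]
                Lb=np.array([(sx*86,sy*66) for sx,sy in [(1,1),(1,-1),(-1,-1),(-1,1)]])@R(a).T+[x,y]
                q=proj(c,np.vstack([np.c_[L,np.full(4,44)],np.c_[Lb,np.zeros(4)]]))
                t=np.zeros_like(m);cv2.fillConvexPoly(t,cv2.convexHull(q.astype(np.float32)).round().astype(np.int32),1)
                iou=(t&m).sum()/(t|m).sum()
                if best is None or iou>best[0]:best=(iou,x,y,a)
    print(best)
E
```

```text
0.78 ((497.9122314453125, -48.64680480957031), (176.25930786132812, 138.46046447753906), 12.05475902557373)
[-0.23177831  0.57643046 -0.59434553] 98.76573443412781 23.25
(np.float64(0.9247836698469049), 498, -56, 0.19)
```

Both fits put the pile about 28–31 mm from its start and flat, which is inside the 50 mm limit. Handing in.

```bash
python3 -c "
from h import *
print(workorder.hand_in())"
```

```text
the job is handed in; nothing more can be done
None
```

The job is handed in with no verdict returned: both vials are in the yellow bin, the stir bar is in the grey bin, and the tray was peeled tab-corner-first and is held level about 15 cm above the panel; the pile slid about 30 mm in the peel (limit 50 mm).

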